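# Dispense one cleaning tablet and slide it into the green dosing scoop

### The job

Portion one cleaning tablet for the ultrasonic bath: press the tablet dispenser's plunger all the way down once and let it come back up, so that a single tablet comes out onto the worktop. Then, with the fingertips, push that tablet along the worktop over the ramp lip into the green scoop until it lies flat on the scoop's floor, all of it past the ramp. Slide it only, do not pick anything up, and leave both scoops, the other tablets and everything else where they are.

Things in the scene. Friction and masses are not known exactly. Their poses are not given: they have to be found in the camera images.
- dispenser: Tablet dispenser fixed to the worktop: steel base plate 84 mm wide and 3 mm thick, white housing with a blue band (local x +5 to +97 mm, 62 mm wide, 60 mm high), round plunger guide on it to 90 mm, clear tablet magazine at the outlet end. Origin: on the worktop, on the centre line. The outlet faces local -x; a bevelled steel lip there meets the worktop at x = -55 mm. z is up
- magazine (a point): Centre of the open top, 57 mm above the worktop, of the clear square magazine that holds the stack of tablets: 47 mm square outside, at dispenser x = -20 mm; its front wall's outer face is at x = -43 mm
- outlet (a point): Point on the worktop, at dispenser x = -115 mm, y = 0, where the centre of the tablet lies after a slow full press (farther along -x after a fast one). A flat blade 24 mm wide, 5 to 12 mm above the worktop, comes out of the magazine's foot and pushes the lowest tablet here, then draws back as the plunger rises
- plunger_top (a point): Centre of the top face of the dispenser's round blue plunger head (46 mm across), 125 mm above the worktop when up, over the housing at dispenser x = +50 mm, y = 0. The head is pressed straight down; nothing near it is as high
- plunger (a joint): Plunger travel in m: 0 = up, 0.022 = fully down on its stop (head 103 mm above the worktop). Spring: about 4 N to start, 10 N at the bottom, plus about 1 N when pressed at 40 mm/s; it rises by itself in under a second when released. Only a full press brings the tablet right out
- tablet1: The lowest tablet in the magazine, the one that comes out: pale blue hard-pressed cleaning tablet, a disc 32 mm across and 10 mm thick with bevelled edges, about 13 g, lying flat. Origin: centre of its underside. All four tablets look alike
- tablet2: The second from the bottom tablet in the magazine's stack of four, same disc; origin: centre of its underside. It stays in the magazine and sinks 10 mm when the lowest is gone
- tablet3: The third from the bottom tablet in the magazine's stack of four, same disc; origin: centre of its underside. It stays in the magazine and sinks 10 mm when the lowest is gone
- tablet4: The top tablet in the magazine's stack of four, same disc; origin: centre of its underside. It stays in the magazine and sinks 10 mm when the lowest is gone
- green_scoop: Green enamelled steel dosing scoop, loose, 300 g. Origin: underside, below the middle of its flat floor (x -40 to +40 mm, 90 mm wide inside, 2 mm thick). The mouth, open to local -x, has a ramp lip from the floor down to the worktop. Side walls 20 mm high (12 mm near the mouth, from x = -46 mm), 96 mm over all; rear wall 22 mm high, inner face at x = +37 mm. Handle behind, to x = +143 mm, 25 mm high
- green_scoop_mouth (a point): Middle of the foremost edge of the green scoop's ramp lip, on the worktop, 60 mm from the scoop's origin along its -x; the lip is 90 mm wide. The tablet goes in here, along the scoop's +x
- yellow_scoop: The same scoop in yellow, for another machine; same frame and sizes. The two scoops lie side by side with their mouths towards the dispenser's side; either may be the nearer to the robot. Stays empty and where it is
- spray_bottle: White bottle with a blue cap, 60 mm across, 170 mm tall; origin under its centre. Bystander
- strip_jar: Amber jar with a white lid, 56 mm across, 75 mm tall; origin under its centre. Bystander
- steel_beaker: Open steel beaker, 68 mm across, 85 mm tall; origin under its centre. Bystander
- scrub_brush: Instrument-cleaning brush lying flat beyond the work, 180 mm long along its x, 22 mm high: white handle, blue bristles; origin under its middle. Bystander
- cassette: Steel instrument cassette, 200 by 140 by 30 mm, lying flat; origin under its centre. Bystander
- kidney_bowl: White ceramic bowl, 110 mm across, 40 mm tall; origin under its centre. Bystander

How it is judged:
By the outcome, as a careful person would: the job done as asked, in the order asked, and still so for the second after the job is handed in, with the robot touching nothing.
It also fails if it takes over 53 s, if anything falls off the work surface, if the arm or the gripper's body presses on something with over 40 N, if the wrist force passes 120 N, or if a joint passes its speed limit or range.

### The arm

A 7-joint arm with a two-finger parallel gripper is mounted at the origin on the work surface. World frame = base frame: x ahead of the robot, y to its left, z up, the work surface at z = 0. Lengths are in m, angles in rad, forces in N, time in s.
With the tool pointing down it reaches from about 0.4 to 0.875 m from the base axis. Payload 19.3 kg.
Tool frame: the origin (TCP) lies at the very end of the fingers, on their centre line; the grasp point (between the pads) lies 19 mm behind it; z points along the fingers, y is the direction in which the jaws open and shut (so a half turn about z gives the same grasp; the last joint's range is limited). The gripper opens to 85 mm and grips with 20 to 120 N. Pads are 22 mm wide; open, the fingers measure 114 mm over their backs; the gripper's body (76 mm by 85 mm) begins 54 mm behind the grasp point. The pads swing forward as they close: fully open they stand 13 mm farther back than shut.
Start: joints at [1.142, 0.521, -0.036, 1.599, 0.021, 1.021, -0.113], TCP at [0.219, -0.585, 0.231] pointing down, gripper open.
Joint ranges: [-2.91, 2.91], [-0.3, 2.13], [-1.5, 1.42], [0.17, 2.43], [-1.26, 4.41], [0.16, 1.93], [-2.52, 2.52]. Speed limits (rad/s): [1.89, 1.89, 2.39, 2.39, 3.01, 3.01, 3.01].

### API

Orientations are given as [roll, pitch, yaw] about the fixed x, y, z axes, in that order (R = Rz(yaw) Ry(pitch) Rx(roll)).
In Python, from workcell import bot, grab_frame, calibration, workorder gives the robot as it stands.
- The arm moves only by the tool move_arm, never from a script. Its arguments are lists of equal length, an entry for each row: "jaw": the closure in counts, from 0 (fully open) to 255 (shut); "dp": the shift along the tool's x, y, z in units of 800 mm (1.0 is 800 mm), a list of three; "rotation": the turn, a rotation vector about the tool's x, y, z in units of pi rad (1.0 is pi rad), a list of three. In form: {"jaw": [jaw, ...], "dp": [[dx, dy, dz], ...], "rotation": [[rx, ry, rz], ...]}. A call has 1 to 10 rows; each row shifts and turns the commanded pose from where the row before left it, along the tool's axes as they then stand; what a row does not reach is not made up. A row lasts 1/8 s, in which the tool goes at most 62.5 mm and 10.7 degrees, less where a joint would pass 70% of its speed; a pose out of reach is approached as far as the arm can. A call with a number of a shift or a turn outside -1 to 1 is refused whole. A call with a gripper value outside its range is refused whole. The fingers move at their own pace and stop on an object; "squeeze" is the grip in N (left out, the last holds). Time passes only in rows, so rows that do not move let the fingers close. It gives the time, the measured TCP pose, the force and the opening at its end, in the units of the state.
- bot.observe(): the state, without advancing time (a new reading comes with each control period).
- grab_frame(name): name is "scene" or "top"; returns the picture (480x640x3 uint8, blue, green, red); there is no depth.
- calibration(name): a dict with "camera_matrix" (3x3 intrinsics, pixels), "T" (4x4, takes a point from camera to world coordinates). Camera axes: x right, y down, z forward; pixel columns grow to the right and rows downward; lengths in m; the calibration is good to about 2 mm. A picture is of the moment at which its call begins. calibration takes no time and is no camera call.
- workorder.job_done(): hands the job in, once; it reports no verdict.
The state is a dict: "clock": time; "qpos": joint angles; "qd": joint speeds; "joint_efforts": joint torques, N m; "position": TCP position; "tool_rot": TCP orientation; "force": force on the tool from outside, world axes, zero at the start; "moment": the same for the moment, N m; "grip_width": finger opening in m.
Only numpy, scipy, OpenCV 4.12 (cv2) and the standard library are available. Lean on these libraries where they do the work, as an engineer would, in place of code of your own. Each camera call takes 0.05 s, during which the arm holds its last target. There are 200 camera calls.

## Working session

There is one attempt and no reset: what is moved stays moved. The work goes in short steps, Python scripts to look and compute and a tool call to move; the robot and the scene stay as the last step left them, time stands still between calls to the robot, and variables do not carry over. Pictures are saved under pics/ and viewed, about 8 in all and at most 12, crops included, and the job is handed in when it is done.

Besides the shell and the picture viewer there is one more tool, called after "Request:" as a command line: name --argument value ..., lists and objects as JSON in quotes. move_arm: Moves the arm, as the interface text tells. Shifts and turns lie within -1 to 1; 1 stands for 800 mm of shift or pi rad of turn. Its arguments: {"type":"object","properties":{"jaw":{"type":"array","items":{"type":"number"}},"dp":{"type":"array","items":{"type":"array","items":{"type":"number","minimum":-1,"maximum":1}}},"rotation":{"type":"array","items":{"type":"array","items":{"type":"number","minimum":-1,"maximum":1}}},"squeeze":{"type":"number"}},"required":["jaw","dp","rotation"]}

```bash
mkdir -p pics; ls; cat > h.py <<'E'
import numpy as np, cv2
from workcell import bot, grab_frame, calibration, workorder
def ray(name,u,v,z=0.):
    c=calibration(name);K=np.array(c["camera_matrix"]);T=np.array(c["T"])
    d=T[:3,:3]@np.linalg.inv(K)@np.array([u,v,1.]);o=T[:3,3]
    return o+d*(z-o[2])/d[2]
def proj(name,p):
    c=calibration(name);K=np.array(c["camera_matrix"]);T=np.array(c["T"])
    q=K@(T[:3,:3].T@(np.asarray(p,float)-T[:3,3]));return q[:2]/q[2]
E
python3 - <<'E'
from h import *
for n in("scene","top"):
    cv2.imwrite(f"pics/{n}0.png",grab_frame(n));print(n,np.round(calibration(n)["T"],3).tolist(),np.round(calibration(n)["camera_matrix"],1).tolist())
s=bot.observe();print({k:np.round(v,3).tolist() for k,v in s.items()})
E
```

```text
pics
scene [[0.028, 0.776, -0.63, 1.312], [0.999, -0.011, 0.03, -0.059], [0.016, -0.63, -0.776, 1.047], [0.0, 0.0, 0.0, 1.0]] [[487.6, 0.0, 312.2], [0.0, 487.6, 239.0], [0.0, 0.0, 1.0]]
top [[-0.069, -0.975, 0.21, 0.327], [-0.998, 0.067, -0.013, -0.029], [-0.002, -0.21, -0.978, 1.151], [0.0, 0.0, 0.0, 1.0]] [[495.7, 0.0, 312.7], [0.0, 495.7, 239.2], [0.0, 0.0, 1.0]]
{'clock': 0.1, 'qpos': [1.142, 0.522, -0.036, 1.6, 0.021, 1.021, -0.113], 'qd': [-0.0, -0.001, 0.001, -0.003, -0.0, 0.001, 0.001], 'joint_efforts': [0.004, -92.848, 1.985, -37.053, 0.018, 0.005, -0.0], 'position': [0.219, -0.585, 0.231], 'tool_rot': [-3.141, 0.0, 0.359], 'force': [-0.727, 0.106, 0.766], 'moment': [0.054, -0.015, 0.042], 'grip_width': 0.085}
```

View pics/top0.png

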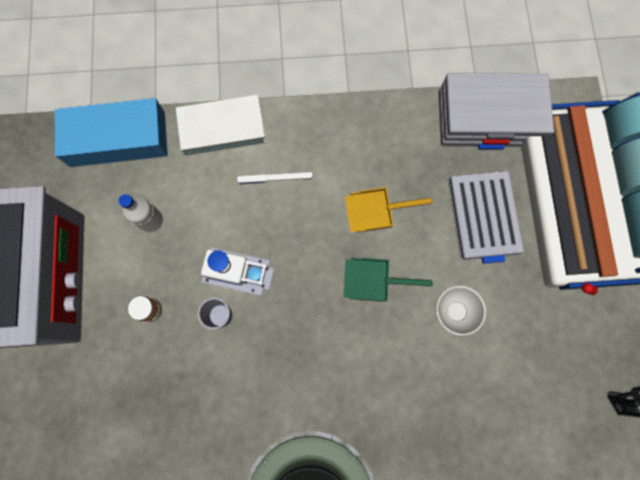

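View pics/scene0.png

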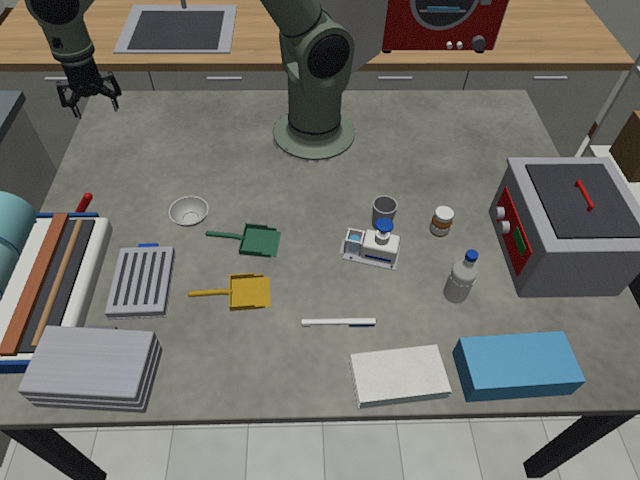

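The top view shows the dispenser with plunger (218,262) and magazine (255,272), its outlet facing right (-y). The green scoop is at (367,280) with its mouth to the left, the yellow one at (370,210), and the beaker at (214,314). The scene view agrees. Next I'll measure them with masks and a zoomed crop.

```bash
python3 - <<'E'
from h import *
a=cv2.imread("pics/top0.png");b=cv2.imread("pics/scene0.png")
cv2.imwrite("pics/z1.png",cv2.resize(a[225:335,190:450],None,fx=3,fy=3,interpolation=cv2.INTER_CUBIC))
def blob(im,lo,hi,box,k=0):
    x0,y0,x1,y1=box;m=np.zeros(im.shape[:2],np.uint8)
    m[y0:y1,x0:x1]=cv2.inRange(cv2.cvtColor(im,cv2.COLOR_BGR2HSV),lo,hi)[y0:y1,x0:x1]
    if k:m=cv2.morphologyEx(m,cv2.MORPH_OPEN,np.ones((k,k)))
    c=max(cv2.findContours(m,0,1)[0],key=cv2.contourArea);return m,c
for n,im,bp,bg in(("top",a,(200,245,245,290),(335,250,440,310)),("scene",b,(370,215,400,245),(200,215,285,262))):
    m,c=blob(im,(105,150,60),(125,255,255),bp);r=cv2.minAreaRect(c)
    print(n,"plunger",r,ray(n,*r[0],.120).round(4))
    m,c=blob(im,(70,80,20),(95,255,255),bg);print("green all",cv2.boundingRect(c))
    m,c=blob(im,(70,80,20),(95,255,255),bg,11);r=cv2.minAreaRect(c);P=cv2.boxPoints(r)
    print("box",r); print([ (p.round(1).tolist(),ray(n,*p,0.).round(4)[:2].tolist(),ray(n,*p,.02).round(4)[:2].tolist()) for p in P])
    m,c=blob(im,(70,80,20),(95,255,255),bg);h=(m>0)&(cv2.dilate(blob(im,(70,80,20),(95,255,255),bg,11)[0],np.ones((9,9)))==0)
    v,u=np.nonzero(h);f=cv2.fitLine(np.c_[u,v].astype(np.float32),2,0,.01,.01).ravel()
    w=[ray(n,*(f[2:]+s*f[:2]),.022)[:2] for s in(-20,20)];d=w[1]-w[0];print("handle",w,np.degrees(np.arctan2(d[1],d[0])), "end",u.min(),u.max())
E
```

```text
top plunger ((217.75, 260.25), (18.384777069091797, 19.091880798339844), 45.0) [0.5168 0.1598 0.12  ]
green all (344, 258, 88, 43)
box ((366.0, 279.0), (40.0, 42.0), 90.0)
[([345.0, 259.0], [0.5212, -0.1171], [0.5179, -0.1156]), ([387.0, 259.0], [0.5144, -0.2157], [0.5112, -0.2125]), ([387.0, 299.0], [0.421, -0.2063], [0.4194, -0.2032]), ([345.0, 299.0], [0.4277, -0.1094], [0.4259, -0.108])]
handle [array([ 0.4615827 , -0.21676655]), array([ 0.44871373, -0.30699079])] -98.11752690705632 end 392 431
scene plunger ((383.5, 224.5), (13.0, 17.0), 90.0) [0.5153 0.1577 0.12  ]
green all (206, 223, 75, 34)
box ((259.5, 241.5), (27.0, 35.0), 90.0)
[([242.0, 228.0], [0.4196, -0.2147], [0.4366, -0.2117]), ([277.0, 228.0], [0.421, -0.1165], [0.438, -0.1154]), ([277.0, 255.0], [0.5164, -0.1148], [0.5315, -0.1138]), ([242.0, 255.0], [0.5149, -0.2088], [0.5301, -0.2059])]
handle [array([ 0.45415478, -0.31950026]), array([ 0.46617888, -0.21050519])] 83.70470840777229 end 206 246
```

View pics/z1.png

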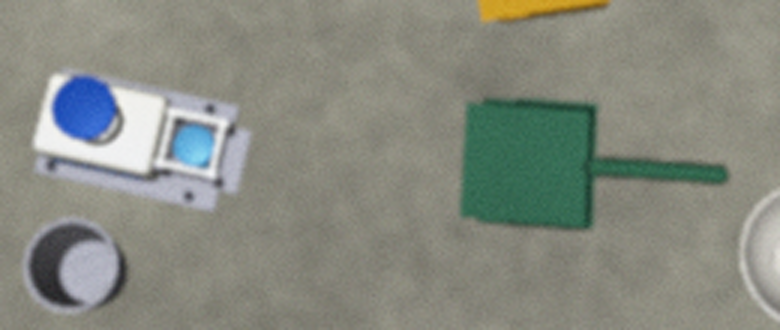

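The zoomed crop shows the plunger at (85,107), magazine opening at (193,145), steel lip edge mid (243,161), and the green ramp lip from (467,103) to (461,215). The green handle runs from (595,168) to (725,174), all in crop pixels at 3x.

```bash
python3 - <<'E'
from h import *
f=lambda u,v,z:ray("top",190+u/3,225+v/3,z)[:2]
pl=(np.array([.5168,.1598])+[.5153,.1577])/2
mg=f(193,145,.057);lip=(f(250,130,0)+f(238,192,0))/2
for n,p in(("mag",mg),("lip",lip)):
    d=p-pl;print(n,p.round(4),np.hypot(*d).round(4),np.degrees(np.arctan2(d[1],d[0])).round(2))
e=f(216,210,.003)-f(38,174,.003);print("plate",np.degrees(np.arctan2(e[1],e[0])))
d=mg-pl;d/=np.hypot(*d);print("outlet",pl+d*.165, (pl+d*.165+mg+d*.095)/2)
c=[f(467,103,0),f(461,215,0)];e=c[0]-c[1];print("lip",c,np.hypot(*e),"heading",np.degrees(np.arctan2(e[1],e[0]))-180)
m=(c[0]+c[1])/2;print("mouth",m)
r=[f(596,105,.022),f(590,227,.022)];print("rear",r,(r[0]+r[1])/2)
h=f(725,174,.025);print("handle end",h); d=h-m;print(np.hypot(*d),np.degrees(np.arctan2(d[1],d[0])))
E
```

```text
mag [0.4933 0.091 ] 0.0714 -108.59
lip [0.4868 0.0582] 0.1047 -106.24
plate -105.30716649149288
outlet [0.46345154 0.00235818] [0.46322214 0.00167612]
lip [array([ 0.52034498, -0.11860342]), array([ 0.43327491, -0.10675184])] 0.0878729561646186 heading -187.75120296253357
mouth [ 0.47680994 -0.11267763]
rear [array([ 0.50826924, -0.21573761]), array([ 0.41552501, -0.20180448])] [ 0.46189712 -0.20877104]
handle end [ 0.44817195 -0.30760582]
0.19702064649574283 -98.35785399594377
```

Request:
move_arm --jaw '[255,255,255,255,255,255,255,255,255,255]' --dp '[[0.042,-0.046,0.004],[0.042,-0.046,0.004],[0.042,-0.046,0.004],[0.042,-0.046,0.004],[0.042,-0.046,0.004],[0.042,-0.046,0.004],[0.042,-0.046,0.004],[0.042,-0.046,0.004],[0.042,-0.046,0.004],[0.042,-0.046,0.004]]' --rotation '[[0,0,0],[0,0,0],[0,0,0],[0,0,0],[0,0,0],[0,0,0],[0,0,0],[0,0,0],[0,0,0],[0,0,0]]' --squeeze 20

```text
clock: 1.35
position: [0.4051, -0.1211, 0.1992]
tool_rot: [3.142, -0.0, 0.359]
force: [0.7, -0.0, 0.6]
grip_width: -0.0
```

Request:
move_arm --jaw '[255,255,255,255,255,255]' --dp '[[0.042,-0.046,0.004],[0.042,-0.046,0.004],[0.042,-0.046,0.004],[0.042,-0.046,0.004],[0.042,-0.046,0.004],[0.042,-0.046,0.004]]' --rotation '[[0,0,0],[0,0,0],[0,0,0],[0,0,0],[0,0,0],[0,0,0]]'

```text
clock: 2.1
position: [0.5164, 0.1563, 0.1798]
tool_rot: [3.141, 0.0, 0.359]
force: [0.3, -0.8, 0.5]
grip_width: -0.0001
```

Request:
move_arm --jaw '[255,255,255,255,255,255,255,255]' --dp '[[0,0,0],[0,0,0],[0,0,0],[0,0,0],[0,0,0],[0,0,0],[0,0,0],[0,0,0]]' --rotation '[[0,0,-0.055],[0,0,-0.055],[0,0,-0.055],[0,0,-0.055],[0,0,-0.055],[0,0,-0.055],[0,0,-0.055],[0,0,0]]'

```text
clock: 3.1
position: [0.5159, 0.1546, 0.1798]
tool_rot: [-3.141, -0.0, 1.567]
force: [0.8, 0.0, 0.5]
grip_width: 0.0003
```

```bash
cat >> h.py <<'E'
def go(p,yaw=None):
    from scipy.spatial.transform import Rotation as R
    s=bot.observe();r=R.from_euler("xyz",s["tool_rot"])
    print("t",round(s["clock"],2),"pos",np.round(s["position"],4),"rpy",np.round(s["tool_rot"],3),"F",np.round(s["force"],1),"w",round(s["grip_width"],4))
    if p is not None: print("dp",(r.inv().apply(np.array(p)-s["position"])/.8).round(4))
    if yaw is not None: print("rot",((r.inv()*R.from_euler("xyz",[np.pi,0,yaw])).as_rotvec()/np.pi).round(4))
E
python3 -c "
from h import *
go([.516,.159,.135],1.57)"
```

```text
t 3.1 pos [0.5159 0.1546 0.1798] rpy [-3.141 -0.     1.567] F [0.8 0.  0.5] w 0.0003
dp [0.0054 0.0001 0.056 ]
rot [-0.0002 -0.0001 -0.0009]
```

Request:
move_arm --jaw '[255,255,255,255,255]' --dp '[[0.002,0,0.016],[0.002,0,0.016],[0.001,0,0.016],[0,0,0.0145],[0,0,0]]' --rotation '[[0,0,0],[0,0,0],[0,0,0],[0,0,0],[0,0,0]]'

```text
clock: 3.72
position: [0.5156, 0.1588, 0.1291]
tool_rot: [-3.14, 0.0, 1.568]
force: [-0.3, 1.1, 0.4]
grip_width: -0.0
```

Request:
move_arm --jaw '[255,255,255,255,255,255,255,255,255,255]' --dp '[[0,0,0.003],[0,0,0.003],[0,0,0.003],[0,0,0.003],[0,0,0.003],[0,0,0.003],[0,0,0.003],[0,0,0.003],[0,0,0.003],[0,0,0.003]]' --rotation '[[0,0,0],[0,0,0],[0,0,0],[0,0,0],[0,0,0],[0,0,0],[0,0,0],[0,0,0],[0,0,0],[0,0,0]]'

```text
clock: 4.97
position: [0.5163, 0.1589, 0.1065]
tool_rot: [3.141, 0.0, 1.568]
force: [-0.8, -0.3, 9.7]
grip_width: -0.0002
```

Request:
move_arm --jaw '[255,255,255]' --dp '[[0,0,0.002],[0,0,0.002],[0,0,0]]' --rotation '[[0,0,0],[0,0,0],[0,0,0]]'

```text
clock: 5.35
position: [0.5164, 0.1589, 0.1034]
tool_rot: [3.141, -0.0, 1.568]
force: [-2.0, -1.1, 9.6]
grip_width: -0.0
```

Request:
move_arm --jaw '[255,255,255]' --dp '[[0,0,0.002],[0,0,0],[0,0,0]]' --rotation '[[0,0,0],[0,0,0],[0,0,0]]'

```text
clock: 5.72
position: [0.5165, 0.1589, 0.1028]
tool_rot: [3.14, 0.0, 1.568]
force: [-9.9, -4.9, 32.5]
grip_width: 0.0
```

Force jumped to 32 N at z = 0.103, so the plunger is on its stop. I'll release it and look.

Request:
move_arm --jaw '[255,255,255,255,255,200,200,200,200,200]' --dp '[[0,0,-0.005],[0,0,-0.01],[0,0,-0.02],[0,0,-0.04],[0,0,-0.04],[0.05,-0.03,0],[0.05,-0.03,0],[0,0,0],[0,0,0],[0,0,0]]' --rotation '[[0,0,0],[0,0,0],[0,0,0],[0,0,0],[0,0,0],[0,0,0],[0,0,0],[0,0,0],[0,0,0],[0,0,0]]'

```text
clock: 6.98
position: [0.4688, 0.2381, 0.1934]
tool_rot: [3.141, 0.0, 1.567]
force: [-0.1, 0.3, 0.3]
grip_width: 0.0187
```

```bash
python3 - <<'E'
from h import *
a=grab_frame("top");b=grab_frame("scene");cv2.imwrite("pics/top1.png",a);cv2.imwrite("pics/scene1.png",b)
A=cv2.resize(a[225:335,190:450],None,fx=3,fy=3,interpolation=cv2.INTER_CUBIC);B=cv2.resize(b[195:285,200:430],None,fx=3,fy=3,interpolation=cv2.INTER_CUBIC)
o=np.zeros((600,780,3),np.uint8);o[:330]=A;o[330:600,:690]=B;cv2.imwrite("pics/z2.png",o)
for n,im,bx in(("top",a,(275,240,345,320)),("scene",b,(270,195,350,262))):
    x0,y0,x1,y1=bx;m=cv2.inRange(cv2.cvtColor(im,cv2.COLOR_BGR2HSV),(90,70,90),(115,255,255))[y0:y1,x0:x1]
    for c in cv2.findContours(m,0,1)[0]:
        if cv2.contourArea(c)>15:
            M=cv2.moments(c);u,v=M["m10"]/M["m00"]+x0,M["m01"]/M["m00"]+y0;print(n,u,v,cv2.contourArea(c),ray(n,u,v,.008).round(4))
go(None)
E
```

```text
top 296.4744525547445 284.2287104622871 137.0 [4.686e-01 3.000e-04 8.000e-03]
scene 318.8781609195402 239.57701149425287 72.5 [ 0.4711 -0.0006  0.008 ]
t 7.08 pos [0.4687 0.2382 0.1933] rpy [-3.142  0.     1.567] F [0.4 0.1 0.4] w 0.0182
```

View pics/z2.png

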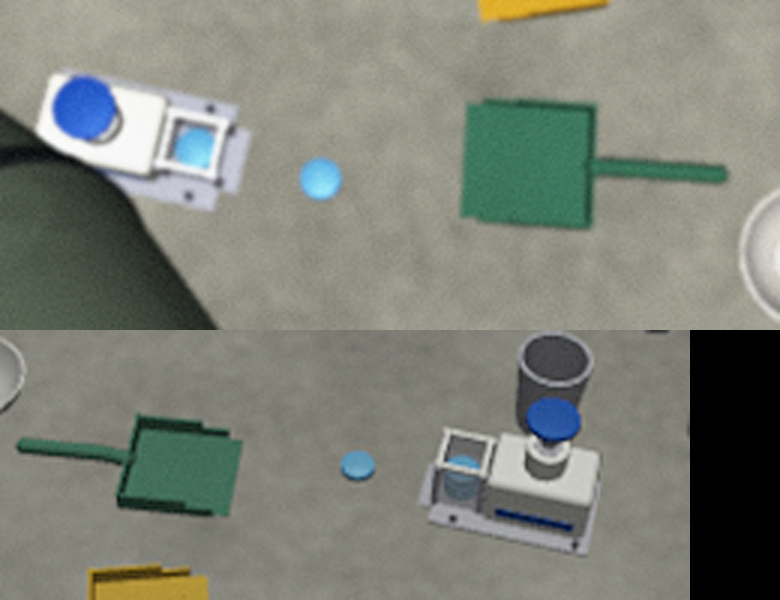

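The picture shows the plunger back up and one tablet at (320,178) in the crop, about (0.470, 0.000) in world coordinates. The stack has sunk and the scoops haven't moved.

Request:
move_arm --jaw '[200,200,200,200,200,200]' --dp '[[-0.05,0,0],[-0.05,0,0],[-0.05,0.001,0],[-0.05,0,0],[-0.0525,0,0],[0,0,0]]' --rotation '[[0,0,0],[0,0,0],[0,0,0],[0,0,0],[0,0,0],[0,0,0]]'

```text
clock: 7.82
position: [0.4685, 0.0336, 0.1932]
tool_rot: [-3.141, 0.001, 1.563]
force: [0.6, -0.3, -0.3]
grip_width: 0.0188
```

```bash
python3 - <<'E'
from h import *
go([.470,.036,.03],1.571);go([.470,.036,.004])
c=[ray("scene",280.7,231.7)[:2],ray("scene",276.3,256.7)[:2]];print(c,sum(c)/2)
E
```

```text
t 7.83 pos [0.4685 0.0336 0.1932] rpy [-3.141e+00  1.000e-03  1.563e+00] F [ 0.6 -0.3 -0.3] w 0.0188
dp [0.0033 0.0019 0.204 ]
rot [-0.0001  0.0004 -0.0025]
t 7.83 pos [0.4685 0.0336 0.1932] rpy [-3.141e+00  1.000e-03  1.563e+00] F [ 0.6 -0.3 -0.3] w 0.0188
dp [0.0033 0.0019 0.2365]
[array([ 0.43472832, -0.10592863]), array([ 0.52205384, -0.11660669])] [ 0.47839108 -0.11126766]
```

Request:
move_arm --jaw '[200,200,200,200,200,200]' --dp '[[0.003,0.002,0.05],[0,0,0.05],[0,0,0.05],[0,0,0.035],[0,0,0.019],[0,0,0]]' --rotation '[[0,0,-0.0025],[0,0,0],[0,0,0],[0,0,0],[0,0,0],[0,0,0]]'

```text
clock: 8.57
position: [0.47, 0.0398, 0.0298]
tool_rot: [-3.141, -0.0, 1.577]
force: [0.8, -0.1, 0.1]
grip_width: 0.0182
```

```bash
python3 - <<'E'
from h import *
go([.470,.036,.004])
E
```

```text
t 8.57 pos [0.47   0.0398 0.0298] rpy [-3.141 -0.     1.577] F [ 0.8 -0.1  0.1] w 0.0182
dp [-0.0047  0.      0.0322]
```

Request:
move_arm --jaw '[200,200,200,200]' --dp '[[-0.004,0,0.012],[0,0,0.012],[0,0,0.008],[0,0,0]]' --rotation '[[0,0,0],[0,0,0],[0,0,0],[0,0,0]]'

```text
clock: 9.07
position: [0.4699, 0.0363, 0.0041]
tool_rot: [-3.141, 0.0, 1.576]
force: [-0.5, 0.4, 0.4]
grip_width: 0.0186
```

```bash
python3 - <<'E'
from h import *
go([.4695,-.0765,.004])
E
```

```text
t 9.07 pos [0.4699 0.0363 0.0041] rpy [-3.141  0.     1.576] F [-0.5  0.4  0.4] w 0.0186
dp [-0.1409 -0.0013  0.0002]
```

Request:
move_arm --jaw '[200,200,200,200,200,200,200,200,200,200]' --dp '[[-0.004,0,0],[-0.006,0,0],[-0.008,0,0],[-0.008,0,0],[-0.008,0,0],[-0.008,0,0],[-0.008,0,0],[-0.008,0,0],[-0.008,0,0],[-0.008,0,0]]' --rotation '[[0,0,0],[0,0,0],[0,0,0],[0,0,0],[0,0,0],[0,0,0],[0,0,0],[0,0,0],[0,0,0],[0,0,0]]'

```text
clock: 10.32
position: [0.4705, -0.0234, 0.0045]
tool_rot: [-3.142, -0.0, 1.576]
force: [-0.0, -0.8, -0.1]
grip_width: 0.0184
```

Request:
move_arm --jaw '[200,200,200,200,200,200,200,200,200]' --dp '[[-0.008,0,0],[-0.008,0,0],[-0.008,0,0],[-0.008,0,0],[-0.008,0,0],[-0.006,0,0],[-0.004,0,0],[-0.002,0,0],[0,0,0]]' --rotation '[[0,0,0],[0,0,0],[0,0,0],[0,0,0],[0,0,0],[0,0,0],[0,0,0],[0,0,0],[0,0,0]]'

```text
clock: 11.45
position: [0.4708, -0.0646, 0.0045]
tool_rot: [3.142, -0.0, 1.576]
force: [1.0, 0.3, -0.2]
grip_width: 0.0182
```

```bash
cat > look.py <<'E'
from h import *
import sys
k=sys.argv[1];a=grab_frame("top");b=grab_frame("scene")
A=cv2.resize(a[225:335,190:450],None,fx=3,fy=3,interpolation=cv2.INTER_CUBIC);B=cv2.resize(b[195:285,200:430],None,fx=3,fy=3,interpolation=cv2.INTER_CUBIC)
o=np.zeros((600,780,3),np.uint8);o[:330]=A;o[330:600,:690]=B;cv2.imwrite(f"pics/z{k}.png",o)
for n,im,bx in(("top",a,(275,240,395,320)),("scene",b,(230,195,350,262))):
    x0,y0,x1,y1=bx;m=cv2.inRange(cv2.cvtColor(im,cv2.COLOR_BGR2HSV),(90,70,90),(115,255,255))[y0:y1,x0:x1]
    for c in cv2.findContours(m,0,1)[0]:
        if cv2.contourArea(c)>15:
            M=cv2.moments(c);u,v=M["m10"]/M["m00"]+x0,M["m01"]/M["m00"]+y0;print(n,u,v,cv2.contourArea(c),ray(n,u,v,.009).round(4))
go([.4695,-.147,.004])
E
python3 look.py 3
```

```text
scene 286.1145038167939 241.058524173028 65.5 [ 0.4758 -0.0903  0.009 ]
t 11.55 pos [ 0.4708 -0.0644  0.0045] rpy [ 3.142 -0.     1.576] F [ 0.1  0.2 -0.7] w 0.0185
dp [-0.1032 -0.0021  0.0006]
```

View pics/z3.png

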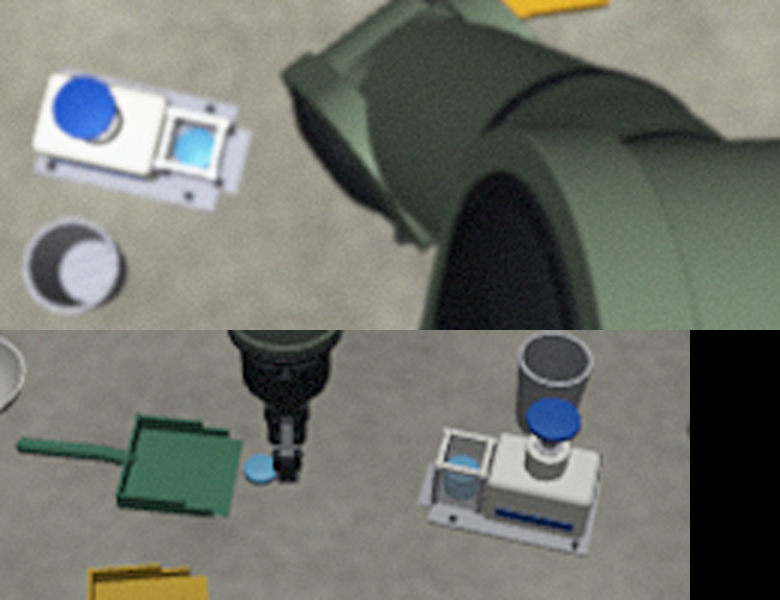

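The scene view shows the tablet at (262,468) in the crop, cradled ahead of the fingertips just before the green lip. It is on line, so I keep pushing.

Request:
move_arm --jaw '[200,200,200,200,200,200,200,200]' --dp '[[-0.004,0,0],[-0.006,0,0],[-0.008,0,0],[-0.008,0,0],[-0.008,0,0],[-0.008,0,0],[-0.008,0,0],[-0.006,0,0]]' --rotation '[[0,0,0],[0,0,0],[0,0,0],[0,0,0],[0,0,0],[0,0,0],[0,0,0],[0,0,0]]'

```text
clock: 12.55
position: [0.4709, -0.1099, 0.0045]
tool_rot: [-3.142, 0.0, 1.576]
force: [0.2, -0.9, -0.5]
grip_width: 0.0186
```

Request:
move_arm --jaw '[200,200,200,200,200,200,200,200,200]' --dp '[[-0.008,0,0],[-0.008,0,0],[-0.008,0,0],[-0.008,0,0],[-0.006,0,0],[-0.004,0,0],[-0.003,0,0],[-0.002,0,0],[0,0,0]]' --rotation '[[0,0,0],[0,0,0],[0,0,0],[0,0,0],[0,0,0],[0,0,0],[0,0,0],[0,0,0],[0,0,0]]'

```text
clock: 13.68
position: [0.4712, -0.147, 0.0045]
tool_rot: [-3.142, -0.0, 1.576]
force: [0.3, -0.1, 1.0]
grip_width: 0.0183
```

```bash
python3 look.py 4
```

```text
scene 255.17378917378917 241.0997150997151 58.5 [ 0.4747 -0.1746  0.009 ]
t 13.78 pos [ 0.4712 -0.1469  0.0045] rpy [-3.142 -0.     1.576] F [-0.6  0.2  0.6] w 0.0182
dp [-0.0002 -0.0021  0.0006]
```

View pics/z4.png

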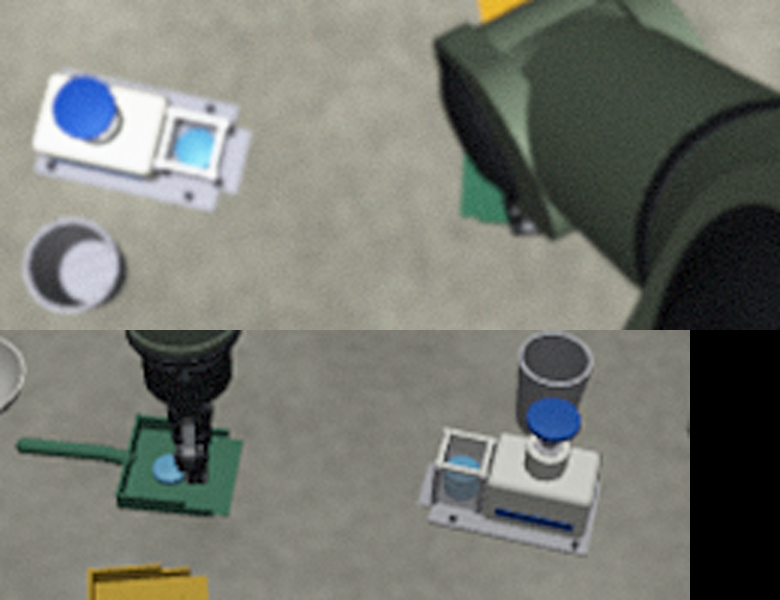

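The tablet is at (168,468) in the crop, on the green floor, and the scoop hasn't moved. I'll back off, lift clear and check.

Request:
move_arm --jaw '[200,200,200,200,200,200,200,200,200,200]' --dp '[[0.008,0,0],[0.012,0,0],[0,0,-0.02],[0,0,-0.05],[0,0,-0.06],[0,0,-0.06],[0,0,-0.05],[0.06,0,0],[0.06,0,0],[0.06,0,0]]' --rotation '[[0,0,0],[0,0,0],[0,0,0],[0,0,0],[0,0,0],[0,0,0],[0,0,0],[0,0,0],[0,0,0],[0,0,0]]'

```text
clock: 15.02
position: [0.47, 0.0143, 0.1977]
tool_rot: [3.141, 0.0, 1.576]
force: [1.4, -0.5, 0.9]
grip_width: 0.0185
```

Request:
move_arm --jaw '[200,200,200,200,200,200]' --dp '[[0.06,0,0],[0.06,0,0],[0.06,0,0],[0.06,0,0],[0,0,0],[0,0,0]]' --rotation '[[0,0,0],[0,0,0],[0,0,0],[0,0,0],[0,0,0],[0,0,0]]'

```text
clock: 15.78
position: [0.4691, 0.2046, 0.1971]
tool_rot: [3.141, 0.0, 1.577]
force: [-0.3, -0.9, -0.7]
grip_width: 0.0184
```

```bash
python3 look.py 5; python3 - <<'E'
from h import *
t=ray("top",0,0)
d=np.array([np.cos(np.radians(-97.5)),np.sin(np.radians(-97.5))]);o=np.array([.4775,-.112])+.06*d
print("origin",o,"axis",d)
E
```

```text
top 369.9320987654321 277.6296296296296 162.0 [ 0.4721 -0.1704  0.009 ]
scene 256.4437627811861 240.59918200408998 81.5 [ 0.473  -0.1712  0.009 ]
t 15.88 pos [0.4694 0.2039 0.1969] rpy [3.141e+00 1.000e-03 1.575e+00] F [-0.2  0.6  0.3] w 0.0184
dp [-0.4385 -0.0017  0.2413]
origin [ 0.46966843 -0.17148669] axis [-0.13052619 -0.99144486]
```

View pics/z5.png

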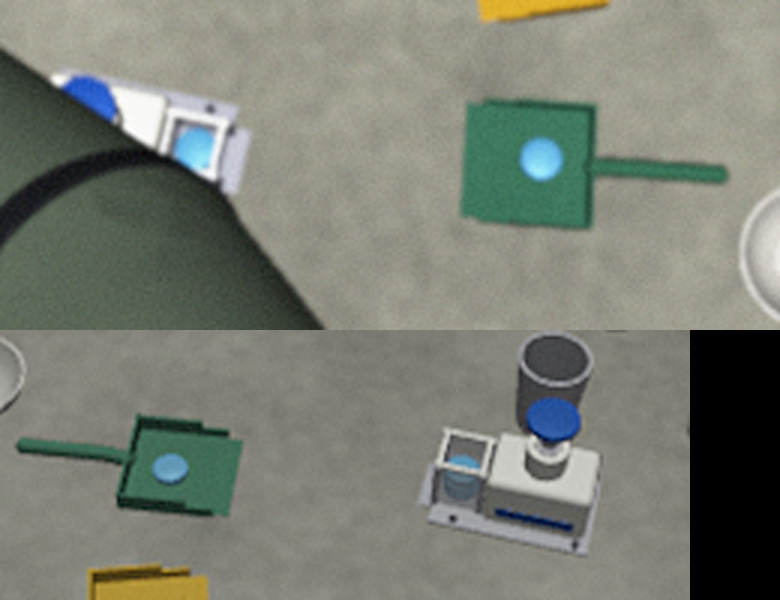

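The tablet lies within about 3 mm of the scoop's origin and wholly on the flat floor. Both scoops, the dispenser and the other things in view are where they were, and the arm is clear.

```bash
python3 -c "
from h import *
print(workorder.job_done())"
```

```text
the job is handed in; nothing more can be done
None
```

The job is done and handed in at about 16 s of the 53 s allowed. I pressed the plunger slowly once onto its stop and let it come back up. One tablet came out, and I slid it with two slightly open fingertips over the ramp lip into the green scoop.

- **Plunger:** it reached its stop with the fingertips at 103 mm, where the measured upward force was 32 N. It showed as up again afterwards.
- **Tablet:** the two cameras put it at about (0.472, -0.170) and (0.473, -0.171). The scoop's origin is at about (0.470, -0.171), so the tablet lies on the flat floor, wholly past the ramp.
- **Other things:** in the last top and scene crops, the green scoop, the dispenser, and the visible parts of the yellow scoop, beaker and bowl look unmoved. The bystanders outside those crops were not checked again. The arm was clear, about 0.2 m above the worktop.
- **Disagreements:** the tablet was partly hidden by the fingers while I was pushing, so those readings were 2 to 5 mm off; no check failed.

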